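# Clamp a spacer block with the vise's removable crank

### The job

Clamp the aluminium spacer block in the bench vise: fit the loose crank fully home on the square shaft, feeling for the fit without leaning on it, and wind it clockwise (seen from above) until the sprung jaw plate touches the block and presses it against the fixed jaw, then about a quarter of a turn more and no further. Leave the crank seated on the shaft, let go, and do not disturb the solder spool, the nut driver or anything else on the table.

Things in the scene. Friction and masses are not known exactly. Their poses are not given: they have to be found in the camera images.
- crank_hub (a point): Centre of the loose crank's square steel hub, half-way up (18 mm above its underside). Hub 30 x 30 x 36 mm, sides parallel to x and y of this frame, z up: grasp it across y. The crank (0.28 to 0.42 kg) starts standing on the table on its hub, socket down. From the hub's +x side a 16 mm wide arm runs to the knob, 22 to 32 mm above the underside.
- knob_center (a point): Grip point of the crank's upright black round knob, 19 mm in diameter, 70 mm from the hub's axis along the hub's +x, 56 mm above the hub's underside; the knob reaches from 33 to 78 mm above that underside and spins freely on its pin, so it can stay gripped as it goes round. On the hub's other side is a 24 mm steel counterweight ball, 35 mm from the hub's axis, 27 mm above the underside.
- crank_socket (a point): Mouth of the crank's square socket: centre of the hub's underside. The socket is 15.8 mm wide and 24 mm deep with a 1 mm chamfer at its mouth, its sides parallel to the hub's sides.
- collar_top (a point): On the axis of the vise's upright square shaft, in the plane of the round collar (32 mm across, 72 mm above the table) on which the hub's underside rests when the crank is fully home. z up; x points along the vise from the shaft to the fixed jaw. All of the vise except the shaft lies below this plane. The blue vise is 270 x 100 mm and bolted down.
- shaft_tip (a point): Top of the free shaft, 21 mm above the collar: 11 mm of 14 mm square, then a round pilot 14 mm across, 4 mm long, then a 6 mm taper. This frame does NOT turn with it: the angle differs each time and must be seen or felt (the crank fits every 90 degrees, about 7 degrees of play). Turning the shaft takes 0.3 N m unloaded (4 N at the knob, while moving); it stays where left.
- thrust (a joint): How far the square shaft has been pushed down into the vise, in m: 0 free. It is sprung: it sinks 1 mm for every 4 N pressed on its end, and rises into the socket when the squares line up. 0.006 (24 N) damages its bearing.
- pad_face (a point): Centre of the working face of the steel sprung jaw plate (94 mm wide, 30 mm high) on the sliding jaw; x points to the fixed jaw. Turning the shaft clockwise seen from above drives the jaw 20 mm a turn towards the fixed jaw. The plate yields 1 mm per 15 N (10 mm travel), so once the block is held a quarter turn adds 75 N of clamping and about 3.5 N of push at the knob; 120 N is too tight.
- pad: The sprung jaw plate (see pad_face); origin below its working face, at table height.
- fixed_jaw_face (a point): Centre of the fixed jaw's face, 195 mm from the shaft's axis; x points from the shaft to this jaw.
- alu_spacer: Aluminium spacer block, 50 x 30 x 30 mm with a small hole, 0.12 kg, loose on the vise's bed (30 mm above the table) between the jaws, 30 mm thick along the vise; origin at the centre of its underside. It starts up to 10 mm off the fixed jaw, against which the sprung plate has to push it; this takes about 1.7 to 2.4 turns of the crank in all.
- solder_spool: Green solder spool, 62 mm across, 46 mm high, a bystander; origin under its centre.
- nut_driver: Yellow-handled nut driver, 171 mm long, lying, a bystander; origin under its centre.
There are look-alikes about, which are no part of the job. What is shaped like the alu_spacer but brown is not meant.

How it is judged:
By the outcome, as a careful person would: the job done as asked, in the order asked, and still so for the second after the job is handed in, with the robot touching nothing.
It also fails if it takes over 72 s, if anything falls off the work surface, if the arm or the gripper's body presses on something with over 40 N, if the wrist force passes 120 N, or if a joint passes its speed limit or range.

### The arm

A 6-joint arm with a two-finger parallel gripper is mounted at the origin on the work surface; the furniture and walls round the work are solid. World frame = base frame: x ahead of the robot, y to its left, z up, the work surface at z = 0. Lengths are in m, angles in rad, forces in N, time in s.
With the tool pointing down it reaches from about 0.35 to 0.775 m from the base axis. Payload 5.5 kg.
Tool frame: the origin (TCP) lies midway between the tips of the shut fingers; the grasp point (between the pads) lies grasp_offset behind it (grasp_offset is the distance from the TCP to the grasp point, in m); z points along the fingers, y is the line along which they close (so a half turn about z gives the same grasp; the last joint's range is limited). The gripper opens to 85 mm and grips with 20 to 120 N. Pads are 22 mm wide; open, the fingers measure 114 mm over their backs; the gripper's body (76 mm by 85 mm) begins 54 mm behind the grasp point. The pads swing forward as they close: fully open they stand 13 mm farther back than shut.
Start: joints at [0.976, 0.313, 0.046, 1.304, 0, 1.431], TCP at [0.253, 0.517, 0.231] pointing down, gripper open.
Joint ranges: [-2.76, 2.76], [-0.86, 1.69], [-1.03, 1.26], [-2.2, 2.34], [-1.47, 1.5], [-3.14, 3.14]. Speed limits (rad/s): [2.57, 2.57, 3.14, 3.14, 3.14, 3.14].

### API

Orientations are given as a unit quaternion [w, x, y, z].
In Python, from workcell import * gives the robot as it stands.
- The arm moves only by the tool step_arm, never from a script. Its argument "deltas" is a list of rows, each a list of 7 numbers: the shift along the world's x, y, z in mm, then the turn, a rotation vector about the world's x, y, z in degrees, then the gripper's target within -1 to 1 (fully open at 1, half-way at 0, shut at -1). A call has 1 to 5 rows; each row shifts and turns the commanded pose from where the row before left it; what a row does not reach is not made up. A row lasts 1/10 s, in which the tool goes at most 50 mm and 8.59 degrees, less where a joint would pass 70% of its speed; a pose out of reach is approached as far as the arm can. A call is refused whole if a number of a shift passes 50 or a number of a turn 8.59, either way. A call with a gripper value outside its range is refused whole. The fingers move at their own pace and stop on an object; "newtons" is the grip in N (left out, the last holds). Time passes only in rows, so rows that do not move let the fingers close. It gives the time, the measured TCP pose, the force, the opening and the grip force at its end, in the units of the state.
- get_state(): the state, without advancing time (a new reading comes with each control period).
- read_camera(name): name is "side" or "top"; returns a dict with "image" (480x640x3 uint8, red, green, blue), "z_map" (480x640 float32, m along the optical axis (not along the pixel's ray), 0 where there is no reading), "K" (3x3 intrinsics, pixels), "world_from_camera" (4x4, takes a point from camera to world coordinates). Camera axes: x right, y down, z forward; pixel columns grow to the right and rows downward; lengths in m; the calibration is good to about 2 mm. A picture is of the moment at which its call begins.
- hand_in(): hands the job in; it is judged then, once.
The state is a dict: "clock": time; "joint_pos": joint angles; "qvel": joint speeds; "tau": joint torques, N m; "tcp_pos": TCP position; "orientation": TCP orientation; "wrist_force": force on the tool from outside, world axes, zero at the start; "ft_torque": the same for the moment, N m; "finger_gap": finger opening in m; "grip_force": force on a finger pad.
Only numpy, scipy, OpenCV 4.12 (cv2) and the standard library are available. Lean on these libraries where they do the work, as an engineer would, in place of code of your own. Each camera call takes 0.05 s, during which the arm holds its last target. There are 200 camera calls.

## Working session

There is one attempt and no reset: what is moved stays moved. The work goes in short steps, Python scripts to look and compute and a tool call to move; the robot and the scene stay as the last step left them, time stands still between calls to the robot, and variables do not carry over. Pictures are saved under pics/ and viewed, at most 10 in all, crops included, and the job is handed in when it is done.

Besides the shell and the picture viewer there is one more tool, called as name([rows], argument=value, ...), one row to a line, values as JSON. step_arm: Moves the arm, as the interface text tells. Its arguments: {"type":"object","properties":{"deltas":{"type":"array","items":{"type":"array","items":{"type":"number"}}},"newtons":{"type":"number"}},"required":["deltas"]}

```bash
ls; mkdir -p pics
cat > h.py <<'E'
from workcell import *
import numpy as np, cv2
def snap(n,f=None):
    r=read_camera(n)
    if f: cv2.imwrite('pics/'+f,r['image'][:,:,::-1])
    return r
def cloud(r):
    K=r['K'];z=r['z_map'];v,u=np.mgrid[:480,:640]
    p=np.stack([(u-K[0,2])/K[0,0]*z,(v-K[1,2])/K[1,1]*z,z],-1)
    T=r['world_from_camera'];return p@T[:3,:3].T+T[:3,3]
def ray(r,u,v,h):
    T=r['world_from_camera'];d=T[:3,:3]@np.linalg.solve(r['K'],[u,v,1.]);o=T[:3,3]
    return o+d*(h-o[2])/d[2]
E
python3 - <<'E'
from h import *
s=get_state();print(s)
for n in('top','side'):
    r=snap(n,n+'0.png');np.savez('/tmp/'+n,**r);print(n,r['K'],r['world_from_camera'])
E
```

```text
pics
{'clock': 0.0, 'joint_pos': array([9.76397617e-01, 3.14034950e-01, 4.49867464e-02, 1.30360554e+00,
       8.31715770e-07, 1.43121873e+00]), 'qvel': array([ 0.00091587,  0.00022235, -0.00168489,  0.00013899,  0.0035169 ,
        0.00011699]), 'tau': array([-6.04477318e-04, -4.80628681e+01,  2.98531920e+01,  1.94031000e-02,
       -1.99918281e-04, -3.66394488e-06]), 'tcp_pos': array([0.25230705, 0.51612041, 0.2303924 ]), 'orientation': array([-3.33613631e-04,  2.25455409e-01,  9.74253045e-01, -8.66717360e-04]), 'wrist_force': array([ 0.52765797, -0.86626321, -0.11801011]), 'ft_torque': array([-0.03724261, -0.02611688, -0.01094544]), 'grip_force': 0.0, 'finger_gap': 0.08510063984795767}
top [[471.49280735   0.         322.36448868]
 [  0.         471.49280735 242.37796474]
 [  0.           0.           1.        ]] [[-0.01613315 -0.99393182  0.1088084   0.41382352]
 [-0.99980951  0.01723193  0.00916552  0.05016091]
 [-0.01098488 -0.1086398  -0.99402049  1.13548947]
 [ 0.          0.          0.          1.        ]]
side [[487.95385574   0.         321.56250703]
 [  0.         487.95385574 239.14192351]
 [  0.           0.           1.        ]] [[ 0.97445834 -0.12419542  0.1871001   0.32265194]
 [-0.22456266 -0.54484106  0.80791078 -0.80626117]
 [ 0.001601   -0.82929109 -0.55881457  0.69880904]
 [ 0.          0.          0.          1.        ]]
```

View pics/top0.png

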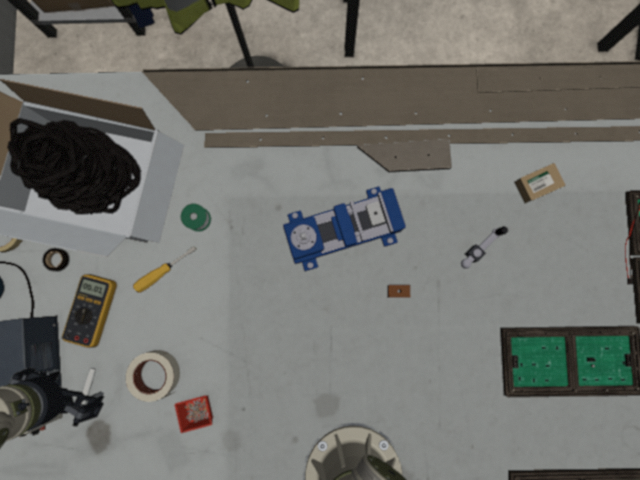

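View pics/side0.png

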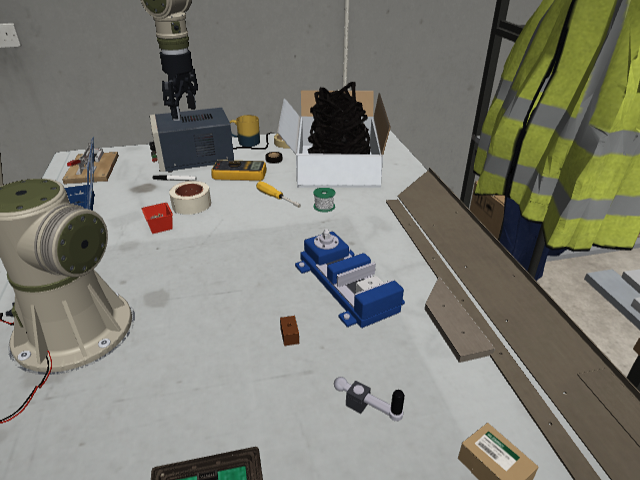

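The top view shows the vise with its shaft at about (303,237) and its fixed jaw at (390,213). The crank hub is at (477,253) and the knob at (502,231). In the side view the shaft is at (325,238), the hub at (357,397) and the knob at (398,403). Next I'll zoom in and measure.

Run:
```python
from h import *
t=dict(np.load('/tmp/top.npz'));s=dict(np.load('/tmp/side.npz'))
def crop(r,u,v,w,h,k): return cv2.resize(r['image'][v:v+h,u:u+w,::-1],None,fx=k,fy=k,interpolation=cv2.INTER_CUBIC)
a=crop(t,280,215,50,50,8);b=crop(t,455,220,50,50,8)*1
c=crop(s,300,225,50,50,8)[:200*2];d=crop(s,330,370,80,50,5)[:, :400]
d=cv2.copyMakeBorder(d,0,400-d.shape[0],0,0,cv2.BORDER_CONSTANT)
im=np.vstack([np.hstack([a,b]),np.hstack([c,d])]);cv2.imwrite('pics/crop.png',cv2.resize(im,(600,600)))
ct=cloud(t);cs=cloud(s)
np.set_printoptions(precision=4,suppress=True)
# black knob in both
for n,r,c,(u0,v0,u1,v1) in(('t',t,ct,(490,220,515,242)),('s',s,cs,(385,385,410,420))):
    m=np.zeros((480,640),bool);m[v0:v1,u0:u1]=r['image'][v0:v1,u0:u1].max(-1)<60
    vv,uu=np.nonzero(m);print(n,'knob px',uu.mean(),vv.mean(),np.median(c[m],0),c[m].max(0))
for n,r,c,(u0,v0,u1,v1) in(('t',t,ct,(455,220,512,272)),('s',s,cs,(330,370,410,425))):
    p=c[v0:v1,u0:u1].reshape(-1,3);
    for lo,hi in((.015,.03),(.03,.034),(.034,.04),(.06,.09)):
        q=p[(p[:,2]>lo)&(p[:,2]<hi)];print(n,lo,len(q),q.mean(0) if len(q) else '',q.min(0) if len(q) else '',q.max(0) if len(q) else '')
for n,r,c,(u0,v0,u1,v1) in(('t',t,ct,(285,215,325,265)),('s',s,cs,(305,225,345,255))):
    p=c[v0:v1,u0:u1].reshape(-1,3)
    for lo,hi in((.068,.075),(.076,.11)):
        q=p[(p[:,2]>lo)&(p[:,2]<hi)];print('shaft',n,lo,len(q),q.mean(0) if len(q) else '',q[:,2].max() if len(q) else '',np.ptp(q,0) if len(q) else '')
# blue mask vise outline
hsv=cv2.cvtColor(t['image'],cv2.COLOR_RGB2HSV);m=cv2.inRange(hsv,(105,120,60),(125,255,255));m[:180]=0;m[275:]=0;m[:,:270]=0;m[:,420:]=0
q=ct[(m>0)];print('vise z pct',np.percentile(q[:,2],[5,25,50,75,95]))
for v,u in np.array(np.nonzero(m)).T[::1500]: pass
print(cv2.minAreaRect(np.float32(np.array(np.nonzero(m))[::-1].T)))
```

```text
t knob px 500.87142857142857 230.61428571428573 [ 0.5504 -0.3455  0.0726] [ 0.5578 -0.341   0.0808]
s knob px 397.0265151515151 401.9962121212121 [ 0.5478 -0.3576  0.065 ] [ 0.5585 -0.3455  0.6988]
t 0.015 99 [ 0.5157 -0.3089  0.0265] [ 0.469  -0.3542  0.0158] [ 0.5604 -0.2632  0.03  ]
t 0.03 160 [ 0.5165 -0.3127  0.0321] [ 0.4686 -0.3571  0.03  ] [ 0.5615 -0.2626  0.034 ]
t 0.034 212 [ 0.5037 -0.2984  0.0365] [ 0.4707 -0.3532  0.034 ] [ 0.5612 -0.2639  0.04  ]
t 0.06 73 [ 0.5509 -0.3484  0.0728] [ 0.5428 -0.3578  0.0603] [ 0.5607 -0.341   0.0808]
s 0.015 244 [ 0.5079 -0.3208  0.0252] [ 0.4674 -0.363   0.0151] [ 0.5625 -0.2767  0.03  ]
s 0.03 336 [ 0.5198 -0.3227  0.0322] [ 0.4675 -0.3634  0.03  ] [ 0.5602 -0.264   0.034 ]
s 0.034 409 [ 0.501  -0.3011  0.0368] [ 0.4687 -0.3608  0.034 ] [ 0.5599 -0.2683  0.0399]
s 0.06 158 [ 0.5487 -0.3551  0.0727] [ 0.5408 -0.3612  0.0601] [ 0.5594 -0.3455  0.0801]
shaft t 0.068 99 [0.5442 0.1036 0.0719] 0.0749953888730901 [0.0302 0.0275 0.007 ]
shaft t 0.076 43 [0.5439 0.1031 0.0875] 0.09544445404239932 [0.0223 0.02   0.019 ]
shaft s 0.068 70 [0.5416 0.0973 0.0718] 0.07494653116737604 [0.0288 0.0345 0.0069]
shaft s 0.076 53 [0.5422 0.1001 0.0848] 0.09526589995659485 [0.015  0.015  0.0191]
vise z pct [0.0094 0.042  0.0594 0.0674 0.0703]
((344.2891845703125, 227.56484985351562), (57.86139678955078, 115.6492691040039), 72.89727020263672)
```

View pics/crop.png

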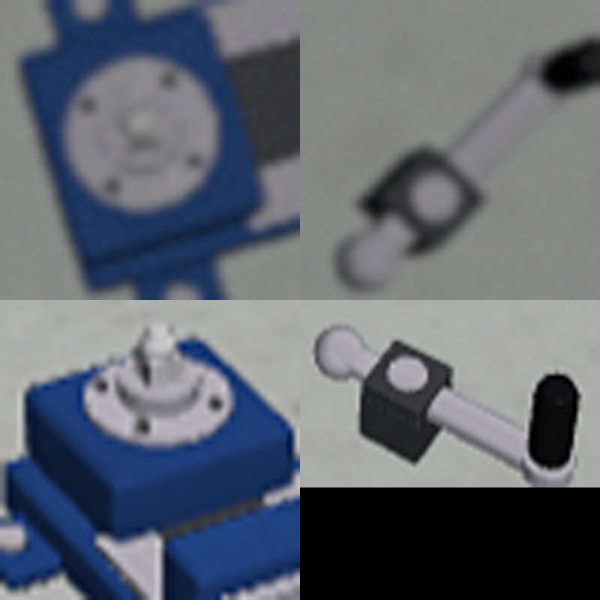

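The crops show the hub top disc at top-view (477.8,252.8) and side-view (358.5,389.7). The shaft tip is at top-view (303.3,235.3) and side-view (326.2,230.8), and a square corner edge is visible in the side view. Next I'll cast rays and read the shaft's shading.

Run:
```python
from h import *
np.set_printoptions(precision=4,suppress=True,linewidth=200)
t=dict(np.load('/tmp/top.npz'));s=dict(np.load('/tmp/side.npz'))
print('hub',ray(t,477.8-.5,252.8-.5,.036),ray(s,358,389.2,.036))
print('tip',ray(t,302.8,234.8,.093),ray(s,325.7,230.3,.093))
print('knobtop s',ray(s,398.8,391,.078))
g=cv2.cvtColor(s['image'],cv2.COLOR_RGB2GRAY);print(g[228:250,314:340])
# collar/flange disc: light mask top at height
c=cloud(t);hsv=cv2.cvtColor(t['image'],cv2.COLOR_RGB2HSV)
roi=np.zeros((480,640),bool);roi[215:262,284:322]=1
m=roi&(hsv[...,1]<60)&(c[...,2]>.055)&(c[...,2]<.0695)
q=c[m];print('flange',m.sum(),np.median(q,0),(q.min(0)+q.max(0))/2,np.ptp(q,0))
# blue head rect: vise dir from long sides via blue at z>.05
hs=cv2.inRange(hsv,(105,120,60),(125,255,255))>0
hs[:180]=0;hs[275:]=0;hs[:,:270]=0;hs[:,420:]=0
q=c[hs&(c[...,2]>.05)];r=cv2.minAreaRect(np.float32(q[:,:2]*1000));print('vise',r,cv2.boxPoints(r))
# crank direction: arm+ball points >.02, <.045
a=c[220:272,455:512].reshape(-1,3);a=a[(a[:,2]>.018)&(a[:,2]<.05)]
print('crankdir t',cv2.fitLine(np.float32(a[:,:2]),cv2.DIST_L2,0,.01,.01).ravel())
cs=cloud(s);a=cs[370:425,330:410].reshape(-1,3);a=a[(a[:,2]>.024)&(a[:,2]<.05)]
print('crankdir s',cv2.fitLine(np.float32(a[:,:2]),cv2.DIST_L2,0,.01,.01).ravel())
# jaws: pixels of plate and block
r=cv2.resize(t['image'][180:260,325:410,::-1],None,fx=7,fy=7,interpolation=cv2.INTER_CUBIC);cv2.imwrite('pics/jaws.png',r)
```

```text
hub [ 0.5046 -0.3006  0.036 ] [ 0.5032 -0.2983  0.036 ]
tip [0.5457 0.1031 0.093 ] [0.5428 0.1027 0.093 ]
knobtop s [ 0.5528 -0.348   0.078 ]
[[174 174 174 174 170 165 163 163 167 170 169 175 177 174 172 172 173 172 172 172 173 173 175 174 174 175]
 [176 175 176 175 175 172 171 171 173 176 157 186 192 188 157 175 176 177 176 175 175 175 175 173 173 173]
 [175 173 174 173 174 175 175 175 176 167 125 181 197 198 154 177 179 165 160 177 175 174 173 172 170 172]
 [173 172 173 175 174 176 176 176 179 138 144 179 195 196 202 163 150 115 103 146 164 176 173 171 169 170]
 [175 174 174 177 175 175 175 177 156 111 161 191 198 198 192 106  50  53  51  48 111 166 175 174 172 171]
 [176 175 176 177 176 176 177 164  96  88 148 176 184 184 162 122  58  52  53  55  45 112 165 176 174 171]
 [176 178 179 180 151 160 156 155 104  72 117 159 160 151 140 170 111  96  65  52  52  45 112 165 176 172]
 [181 157 161 156 126 140 127 183 131  78  97 179 173 155 143 150 155 158 127 115  79  52  44 112 156 175]
 [153  79 105 124 178 174 169 173 136  79  46 154 153 154 145 148 151 175 178 179 142 120  80  45  82 
[... 1064 characters left out ...]
5  59  59]
 [ 58  57  54  73  93 120 156 166 140 129 129 176 176 176 177 175 172 171 169 129 119  73  56  58  59  60]
 [ 58  59  58  56  54  64  88 104 116 136 150 152 151 153 157 143 124 115 121  76  54  55  58  59  60  60]
 [ 55  59  59  59  58  56  54  54  62  71  91  92  92  92  95  75  64  54  54  56  57  58  58  59  59  58]]
flange 367 [0.5422 0.1039 0.062 ] [0.5512 0.1078 0.0622] [0.0709 0.0631 0.0144]
vise ((528.864501953125, -3.4222412109375), (183.17608642578125, 267.7492370605469), 18.830909729003906) [[ 398.9671   93.7243]
 [ 485.3902 -159.6937]
 [ 658.7618 -100.5688]
 [ 572.3387  152.8492]]
crankdir t [ 0.6889 -0.7249  0.5108 -0.3058]
crankdir s [ 0.6738 -0.7389  0.5118 -0.3154]
```

View pics/jaws.png

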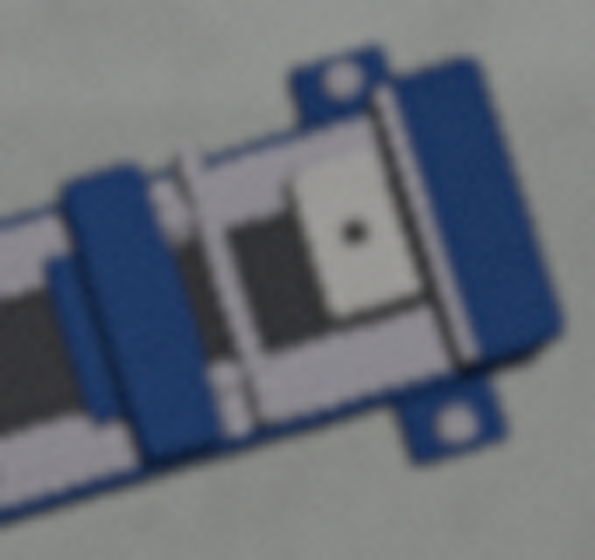

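step_arm([
  [12.6, -41, 0, 0, 0, -1, 1],
  [12.6, -41, 0, 0, 0, -1, 1],
  [12.6, -41, 0, 0, 0, -1, 1],
  [12.6, -41, 0, 0, 0, -1, 1],
  [12.6, -41, 0, 0, 0, -1, 1],
], newtons=40)

```text
clock: 0.6
tcp_pos: [0.3155, 0.3099, 0.2309]
orientation: [-0.0, 0.268, 0.963, -0.0]
wrist_force: [1.6, 0.9, -0.1]
finger_gap: 0.0853
grip_force: 0.0
```

step_arm([
  [12.6, -41, 0, 0, 0, -1, 1],
  [12.6, -41, 0, 0, 0, -1, 1],
  [12.6, -41, 0, 0, 0, -1, 1],
  [12.6, -41, 0, 0, 0, -1, 1],
  [12.6, -41, 0, 0, 0, -1, 1],
])

```text
clock: 1.1
tcp_pos: [0.3785, 0.1049, 0.2312]
orientation: [-0.0, 0.31, 0.951, 0.0]
wrist_force: [0.6, 0.6, -0.6]
finger_gap: 0.0854
grip_force: 0.0
```

step_arm([
  [12.6, -41, 0, 0, 0, -1, 1],
  [12.6, -41, 0, 0, 0, -1, 1],
  [12.6, -41, 0, 0, 0, -1, 1],
  [12.6, -41, 0, 0, 0, -1, 1],
  [12.6, -41, 0, 0, 0, -1, 1],
])

```text
clock: 1.6
tcp_pos: [0.4416, -0.1002, 0.2311]
orientation: [-0.0, 0.351, 0.936, 0.0]
wrist_force: [0.7, 0.6, 1.0]
finger_gap: 0.0856
grip_force: 0.0
```

step_arm([
  [12.6, -41, 0, 0, 0, -1, 1],
  [12.6, -41, 0, 0, 0, -1, 1],
  [12.6, -41, 0, 0, 0, -1, 1],
  [12.6, -41, 0, 0, 0, -1, 1],
  [12.6, -41, 0, 0, 0, -1, 1],
])

```text
clock: 2.1
tcp_pos: [0.5046, -0.3051, 0.2308]
orientation: [-0.0, 0.392, 0.92, 0.0]
wrist_force: [0.5, -0.3, 0.8]
finger_gap: 0.0856
grip_force: 0.0
```

```bash
cat >> h.py <<'E'
from scipy.spatial.transform import Rotation as R
def st():
    s=get_state();q=s['orientation'];m=R.from_quat([q[1],q[2],q[3],q[0]]).as_matrix()
    print('t %.2f'%s['clock'],'tcp',np.round(s['tcp_pos']*1000,1),'yaw_y %.1f'%np.degrees(np.arctan2(m[1,1],m[0,1])),'z',np.round(m[:,2],3),'F',np.round(s['wrist_force'],1),'M',np.round(s['ft_torque'],2),'gap %.1f grip %.0f'%(s['finger_gap']*1000,s['grip_force']),'q',np.round(s['joint_pos'],2))
    return s
E
python3 -c "
from h import *
import workcell;print([k for k in dir(workcell) if k[0]!='_'],getattr(workcell,'grasp_offset',None));st()"
```

```text
['MotionError', 'get_state', 'grasp_offset', 'hand_in', 'read_camera'] 0.0187
t 2.10 tcp [ 504.6 -305.1  230.8] yaw_y 43.9 z [-0.     0.001 -1.   ] F [ 0.5 -0.3  0.8] M [ 0.04  0.03 -0.03] gap 85.6 grip 0 q [-0.68  0.34  0.09  1.32  0.    0.12]
```

step_arm([
  [-0.2, 1.4, -45, 0, 0, 0, 1],
  [-0.2, 1.4, -45, 0, 0, 0, 1],
  [-0.2, 1.4, -45, 0, 0, 0, 1],
  [0, 1.4, -45, 0, 0, 0, 1],
  [0, 0, -30, 0, 0, 0, 1],
])

```text
clock: 2.6
tcp_pos: [0.502, -0.2962, 0.0175]
orientation: [-0.002, 0.391, 0.92, 0.001]
wrist_force: [0.4, -0.1, 0.5]
finger_gap: 0.0852
grip_force: 0.0
```

step_arm([
  [0, 0, -16, 0, 0, 0, 1],
  [0, 0, 0, 0, 0, 0, -1],
  [0, 0, 0, 0, 0, 0, -1],
  [0, 0, 0, 0, 0, 0, -1],
  [0, 0, 0, 0, 0, 0, -1],
])

```text
clock: 3.1
tcp_pos: [0.505, -0.2988, 0.0071]
orientation: [0.001, 0.391, 0.92, -0.001]
wrist_force: [-1.6, 5.3, 5.0]
finger_gap: 0.0295
grip_force: 38.9
```

step_arm([
  [0, 0, 0, 0, 0, 0, -1],
  [0, 0, 0, 0, 0, 0, -1],
  [0, 0, 0, 0, 0, 0, -1],
])

```text
clock: 3.4
tcp_pos: [0.505, -0.2988, 0.0071]
orientation: [0.002, 0.391, 0.92, -0.001]
wrist_force: [-0.3, -0.1, 6.1]
finger_gap: 0.0296
grip_force: 40.7
```

```bash
python3 -c "
from h import *
st()"
```

```text
t 3.40 tcp [ 505.  -298.8    7.1] yaw_y 43.9 z [ 0.002 -0.002 -1.   ] F [-0.3 -0.1  6.1] M [-0.09  0.26  0.04] gap 29.6 grip 41 q [-0.67  0.49 -0.27  0.81 -0.    0.13]
```

step_arm([
  [0, 0, 20, 0, 0, 0, -1],
  [0, 0, 40, 0, 0, 0, -1],
  [0, 0, 40, 0, 0, 0, -1],
  [0, 0, 25, 0, 0, 0, -1],
  [0, 0, 0, 0, 0, 0, -1],
])

```text
clock: 3.9
tcp_pos: [0.5061, -0.2993, 0.1344]
orientation: [0.004, 0.391, 0.92, -0.001]
wrist_force: [0.3, -0.2, -4.2]
finger_gap: 0.0294
grip_force: 40.4
```

step_arm([
  [3.9, 20, 0, 0, 0, 4, -1],
  [3.9, 40, 0, 0, 0, 5.4, -1],
  [3.9, 40, 0, 0, 0, 5.4, -1],
  [3.9, 40, 0, 0, 0, 5.4, -1],
  [3.9, 40, 0, 0, 0, 5.4, -1],
])

```text
clock: 4.4
tcp_pos: [0.522, -0.1158, 0.128]
orientation: [-0.002, 0.176, 0.984, 0.0]
wrist_force: [0.4, 0.2, -3.1]
finger_gap: 0.0294
grip_force: 40.4
```

step_arm([
  [3.9, 40, 0, 0, 0, 5.4, -1],
  [3.9, 40, 0, 0, 0, 5.4, -1],
  [3.9, 40, 0, 0, 0, 5.4, -1],
  [3.9, 40, 0, 0, 0, 5.4, -1],
  [3.9, 35, 0, 0, 0, 5.4, -1],
])

```text
clock: 4.9
tcp_pos: [0.5413, 0.0793, 0.128]
orientation: [-0.002, -0.059, 0.998, 0.0]
wrist_force: [0.2, -0.3, -3.8]
finger_gap: 0.0295
grip_force: 40.4
```

step_arm([
  [0, 20, 0, 0, 0, 0, -1],
  [0, 6, 0, 0, 0, 0, -1],
  [0, 0, 0, 0, 0, 0, -1],
])

```text
clock: 5.2
tcp_pos: [0.5417, 0.1038, 0.1286]
orientation: [-0.001, -0.058, 0.998, -0.0]
wrist_force: [-0.5, 0.0, -3.7]
finger_gap: 0.03
grip_force: 40.4
```

Run:
```python
from h import *
st()
ims=[]
for n,(u,v,w,h) in(('top',(270,190,100,80)),('side',(285,180,100,80))):
    r=snap(n);np.savez('/tmp/%s1'%n,**r)
    ims.append(cv2.resize(r['image'][v:v+h,u:u+w,::-1],None,fx=4,fy=4,interpolation=cv2.INTER_CUBIC))
cv2.imwrite('pics/above.png',np.hstack(ims))
```

```text
t 5.20 tcp [541.7 103.8 128.6] yaw_y 96.6 z [-0.003 -0.    -1.   ] F [-0.5  0.  -3.7] M [-0.07  0.09 -0.04] gap 30.0 grip 40 q [ 0.04  0.32 -0.2   1.05 -0.   -0.07]
```

View pics/above.png

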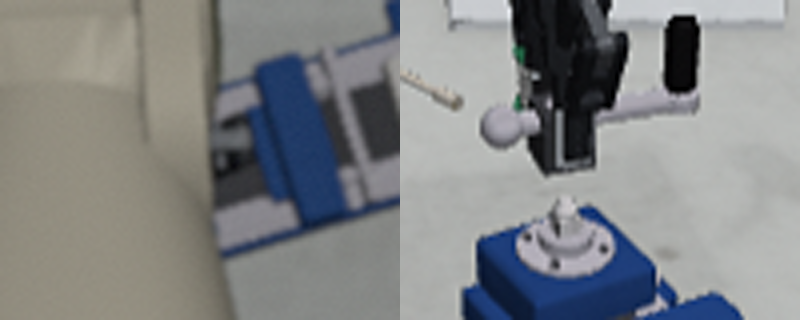

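The side view shows the crank held level. Ball is at (310.3,211.5), knob centre about (355.3,193.8), and the free shaft tip sits just below and to the right. The arm blocks the top view.

Run:
```python
from h import *
s=dict(np.load('/tmp/side1.npz'));T=s['world_from_camera'];o=T[:3,3]
im=s['image'].astype(int);g=im.max(-1)
m=np.zeros(g.shape,bool);m[180:206,348:364]=g[180:206,348:364]<60
v,u=np.nonzero(m);print('knob',u.mean(),v.mean(),u.min(),u.max(),v.min(),v.max())
def onY(u,v,y):
    d=T[:3,:3]@np.linalg.solve(s['K'],[u,v,1.]);return o+d*(y-o[1])/d[1]
k=onY(u.mean(),v.mean(),.1118);b=onY(309.8,211.,.0998)
psi=np.radians(6.6)
print('hub from knob',k-[.070*np.cos(psi),0,.056],'from ball',b+[.035*np.cos(psi),0,-.027])
# shaft tip column
print(g[226:236,318:336])
for c in(325.7,326.2): print('tip',onY(c,230.3,.103),ray(s,c,230.3,.093))
```

```text
knob 354.7908496732026 192.91503267973857 351 359 184 202
hub from knob [0.54153294 0.1118     0.12068012] from ball [0.54058799 0.0998     0.12369207]
[[172 173 175 175 176 174 171 173 174 174 174 174 174 173 173 171 170 172]
 [172 171 168 168 169 167 165 168 171 171 172 172 172 169 168 167 170 171]
 [170 166 162 163 167 169 169 176 177 174 172 173 173 172 173 172 174 174]
 [174 172 172 170 173 176 157 186 192 188 157 174 176 176 176 175 174 175]
 [174 175 176 176 177 168 125 182 198 199 155 176 179 164 160 176 174 174]
 [174 175 176 176 179 136 145 180 197 198 203 163 158 134 118 153 164 175]
 [176 175 174 177 156 112 164 191 199 200 193 122 115 124 118 115 132 165]
 [177 176 177 164  99  87 149 177 186 185 162 136 109 117 117 119 106 131]
 [152 160 163 160 110  74 118 159 163 152 141 170 125 135 123 116 118 108]
 [135 150 152 190 136  79  98 180 174 156 144 150 157 172 154 144 128 119]]
tip [0.54288311 0.103      0.0927973 ] [0.54280944 0.10269586 0.093     ]
tip [0.54405835 0.103      0.09262816] [0.54392254 0.10244225 0.093     ]
```

step_arm([
  [2.5, -1, -8, 0, 0, 0, -1],
  [0, 0, -10, 0, 0, 0, -1],
  [0, 0, -7, 0, 0, 0, -1],
  [0, 0, -2, 0, 0, 0, -1],
  [0, 0, 0, 0, 0, 0, -1],
])

```text
clock: 5.8
tcp_pos: [0.5449, 0.1019, 0.1025]
orientation: [-0.001, -0.057, 0.998, 0.0]
wrist_force: [0.7, 0.1, -3.5]
finger_gap: 0.0293
grip_force: 40.4
```

step_arm([
  [0, 0, -2, 0, 0, 0, -1],
  [0, 0, -2, 0, 0, 0, -1],
  [0, 0, 0, 0, 0, 0, -1],
])

```text
clock: 6.1
tcp_pos: [0.5455, 0.1023, 0.0993]
orientation: [0.0, -0.057, 0.998, 0.0]
wrist_force: [-0.3, -0.0, -5.2]
finger_gap: 0.0294
grip_force: 40.4
```

```bash
python3 -c "
from h import *
st()"
```

```text
t 6.10 tcp [545.5 102.3  99.3] yaw_y 96.6 z [ 0.  0. -1.] F [-0.3 -0.  -5.2] M [0.01 0.07 0.  ] gap 29.4 grip 40 q [ 0.04  0.35 -0.24  0.98  0.   -0.07]
```

step_arm([
  [0, 0, -2, 0, 0, 0, -1],
  [0, 0, 0, 0, 0, 0, -1],
])

```text
clock: 6.3
tcp_pos: [0.5455, 0.1023, 0.0972]
orientation: [-0.0, -0.057, 0.998, 0.0]
wrist_force: [-0.4, -0.5, -3.4]
finger_gap: 0.0293
grip_force: 40.4
```

step_arm([
  [0, 0, -2, 0, 0, 0, -1],
  [0, 0, 0, 0, 0, 0, -1],
])

```text
clock: 6.5
tcp_pos: [0.5457, 0.1025, 0.0954]
orientation: [0.0, -0.057, 0.998, 0.0]
wrist_force: [-0.2, 0.5, -2.6]
finger_gap: 0.0297
grip_force: 40.7
```

step_arm([
  [0, 0, -2, 0, 0, 0, -1],
  [0, 0, 0, 0, 0, 0, -1],
])

```text
clock: 6.7
tcp_pos: [0.5459, 0.1028, 0.0937]
orientation: [0.001, -0.057, 0.998, 0.001]
wrist_force: [-1.1, 3.5, 1.2]
finger_gap: 0.0291
grip_force: 41.0
```

step_arm([
  [-0.3, 1, 0, 0, 0, 0, -1],
  [0, 0, 0, 0, 0, 0, -1],
])

```text
clock: 6.9
tcp_pos: [0.5454, 0.1034, 0.0934]
orientation: [0.0, -0.057, 0.998, 0.0]
wrist_force: [0.9, 2.7, -1.8]
finger_gap: 0.0296
grip_force: 40.8
```

step_arm([
  [0, 0, -1.5, 0, 0, 0, -1],
  [0, 0, 0, 0, 0, 0, -1],
])

```text
clock: 7.1
tcp_pos: [0.5455, 0.1034, 0.0921]
orientation: [0.0, -0.057, 0.998, 0.0]
wrist_force: [0.3, 2.3, 2.0]
finger_gap: 0.0297
grip_force: 41.2
```

```bash
python3 -c "
from h import *
st()"
```

```text
t 7.10 tcp [545.5 103.4  92.1] yaw_y 96.6 z [ 0.001  0.001 -1.   ] F [0.3 2.3 2. ] M [ 0.58  0.07 -0.  ] gap 29.7 grip 41 q [ 0.04  0.36 -0.25  0.97  0.   -0.07]
```

step_arm([
  [0, 0.8, 0, 0, 0, 0, -1],
  [0, 0, 0, 0, 0, 0, -1],
])

```text
clock: 7.3
tcp_pos: [0.5449, 0.104, 0.0914]
orientation: [-0.0, -0.057, 0.998, 0.0]
wrist_force: [0.8, 2.0, -3.4]
finger_gap: 0.0294
grip_force: 40.4
```

step_arm([
  [0, 0, -1.5, 0, 0, 0, -1],
  [0, 0, 0, 0, 0, 0, -1],
])

```text
clock: 7.5
tcp_pos: [0.5447, 0.104, 0.0897]
orientation: [-0.001, -0.057, 0.998, 0.0]
wrist_force: [0.2, 1.6, -2.1]
finger_gap: 0.0296
grip_force: 40.5
```

step_arm([
  [0, 0.4, -1.5, 0, 0, 0, -1],
  [0, 0, 0, 0, 0, 0, -1],
])

```text
clock: 7.7
tcp_pos: [0.5449, 0.1042, 0.0887]
orientation: [-0.0, -0.057, 0.998, -0.0]
wrist_force: [-1.0, 1.0, -1.2]
finger_gap: 0.0295
grip_force: 40.8
```

step_arm([
  [0, 0, -1.5, 0, 0, 0, -1],
  [0, 0, 0, 0, 0, 0, -1],
])

```text
clock: 7.9
tcp_pos: [0.5451, 0.1046, 0.0869]
orientation: [-0.0, -0.057, 0.998, 0.0]
wrist_force: [0.7, 1.7, -3.5]
finger_gap: 0.0296
grip_force: 40.4
```

step_arm([
  [0, 0.4, -2, 0, 0, 0, -1],
  [0, 0, 0, 0, 0, 0, -1],
])

```text
clock: 8.1
tcp_pos: [0.5452, 0.1047, 0.0849]
orientation: [-0.0, -0.057, 0.998, -0.0]
wrist_force: [0.0, 1.9, -4.2]
finger_gap: 0.0296
grip_force: 40.4
```

step_arm([
  [0, 0, -2, 0, 0, 0, -1],
  [0, 0, 0, 0, 0, 0, -1],
])

```text
clock: 8.3
tcp_pos: [0.5452, 0.1048, 0.083]
orientation: [-0.0, -0.057, 0.998, 0.0]
wrist_force: [0.6, 1.7, -3.1]
finger_gap: 0.0296
grip_force: 40.4
```

step_arm([
  [0, 0, -2, 0, 0, 0, -1],
  [0, 0, 0, 0, 0, 0, -1],
])

```text
clock: 8.5
tcp_pos: [0.5452, 0.1048, 0.0811]
orientation: [-0.0, -0.057, 0.998, 0.0]
wrist_force: [-1.3, 1.8, -2.6]
finger_gap: 0.0291
grip_force: 40.4
```

```bash
python3 -c "
from h import *
st()"
```

```text
t 8.50 tcp [545.2 104.8  81.1] yaw_y 96.5 z [-0.  0. -1.] F [-1.3  1.8 -2.6] M [ 0.29 -0.02  0.02] gap 29.1 grip 40 q [ 0.05  0.37 -0.26  0.94  0.   -0.07]
```

step_arm([
  [0, 0, -1, 0, 0, 0, -1],
  [0, 0, 0, 0, 0, 0, -1],
])

```text
clock: 8.7
tcp_pos: [0.5452, 0.1048, 0.0802]
orientation: [-0.0, -0.057, 0.998, 0.0]
wrist_force: [-0.6, 1.3, -4.3]
finger_gap: 0.0293
grip_force: 40.4
```

step_arm([
  [0, 0, -0.7, 0, 0, 0, -1],
  [0, 0, 0, 0, 0, 0, -1],
])

```text
clock: 8.9
tcp_pos: [0.5452, 0.1048, 0.0796]
orientation: [-0.0, -0.057, 0.998, 0.0]
wrist_force: [-0.2, 1.9, -3.0]
finger_gap: 0.0293
grip_force: 40.4
```

step_arm([
  [0, 0, -0.7, 0, 0, 0, -1],
  [0, 0, 0, 0, 0, 0, -1],
])

```text
clock: 9.1
tcp_pos: [0.5453, 0.1048, 0.0791]
orientation: [0.0, -0.057, 0.998, 0.0]
wrist_force: [-1.1, 2.0, -0.3]
finger_gap: 0.0294
grip_force: 40.7
```

step_arm([
  [0, 0, 0, 0, 0, 0, 1],
  [0, 0, 0, 0, 0, 0, 1],
  [0, 0, 0, 0, 0, 0, 1],
  [0, 0, 0, 0, 0, 0, 1],
  [0, 0, 30, 0, 0, 0, 1],
])

```text
clock: 9.6
tcp_pos: [0.5422, 0.1045, 0.1056]
orientation: [-0.004, -0.057, 0.998, 0.0]
wrist_force: [1.1, -0.1, 0.4]
finger_gap: 0.0852
grip_force: 0.0
```

step_arm([
  [0, 0, 40, 0, 0, 0, 1],
  [0, 0, 35, 0, 0, 0, 1],
  [0, 0, 0, 0, 0, 0, 1],
  [20, 3, 0, 0, 0, 0, 1],
  [20, 3, 0, 0, 0, 0, 1],
])

```text
clock: 10.1
tcp_pos: [0.5855, 0.1108, 0.1842]
orientation: [0.0, -0.057, 0.998, -0.0]
wrist_force: [-0.2, -0.5, -0.8]
finger_gap: 0.0855
grip_force: 0.0
```

Run:
```python
from h import *
s=st()
r=snap('side');T=r['world_from_camera'];o=T[:3,3]
g=r['image'].max(-1);im=r['image'][175:255,285:385,::-1]
cv2.imwrite('pics/seated.png',cv2.resize(im,None,fx=6,fy=6,interpolation=cv2.INTER_CUBIC))
```

```text
t 10.10 tcp [585.5 110.8 184.2] yaw_y 96.5 z [ 0.001 -0.    -1.   ] F [-0.2 -0.5 -0.8] M [ 0.03  0.01 -0.02] gap 85.5 grip 0 q [ 0.05  0.37  0.01  1.21 -0.   -0.06]
```

View pics/seated.png

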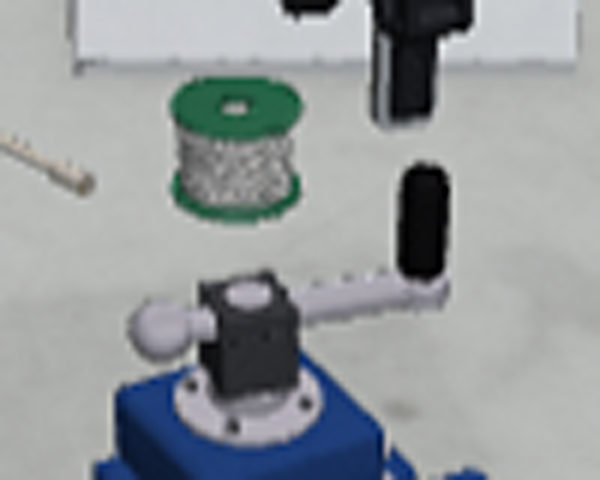

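The side view shows the hub resting on the collar, with the knob at about (355,212). Its ray gives x≈0.614, matching the prediction of (614,113). Next I grip the knob.

step_arm([
  [20, 1.2, 0, 0, 0, 0, 1],
  [8.7, 0.6, 0, 0, 0, 0, 1],
  [0, 0, -20, 0, 0, 0, 1],
  [0, 0, -30, 0, 0, 0, 1],
  [0, 0, -21, 0, 0, 0, 1],
], newtons=60)

```text
clock: 10.65
tcp_pos: [0.6128, 0.1124, 0.1108]
orientation: [-0.001, -0.057, 0.998, -0.0]
wrist_force: [-0.5, -0.8, -0.6]
finger_gap: 0.0854
grip_force: 0.0
```

step_arm([
  [0, 0, 0, 0, 0, 0, 1],
  [0, 0, 0, 0, 0, 0, -1],
  [0, 0, 0, 0, 0, 0, -1],
  [0, 0, 0, 0, 0, 0, -1],
  [0, 0, 0, 0, 0, 0, -1],
])

```text
clock: 11.15
tcp_pos: [0.6146, 0.1126, 0.1142]
orientation: [0.001, -0.057, 0.998, 0.0]
wrist_force: [1.4, 0.3, -0.8]
finger_gap: 0.0276
grip_force: 0.0
```

step_arm([
  [0, 0, 0, 0, 0, 0, -1],
  [0, 0, 0, 0, 0, 0, -1],
])

```text
clock: 11.35
tcp_pos: [0.6147, 0.1126, 0.1138]
orientation: [0.001, -0.057, 0.998, 0.0]
wrist_force: [1.6, 0.7, 3.1]
finger_gap: 0.0172
grip_force: 58.5
```

Run:
```python
from h import *
st()
x,y=544.7,104.7
for k in range(5):
    a=np.radians(6.5-75*k)
    print([[round(float(v),1) for v in 70*np.r_[np.cos(b-np.radians(15))-np.cos(b),np.sin(b-np.radians(15))-np.sin(b)]] for b in a-np.radians(15)*np.arange(5)])
```

```text
t 11.35 tcp [614.7 112.6 113.8] yaw_y 96.5 z [ 0.002  0.    -1.   ] F [1.6 0.7 3.1] M [ 0.04 -0.08 -0.02] gap 17.2 grip 58 q [ 0.05  0.46 -0.03  1.08  0.   -0.06]
[[-0.3, -18.3], [-5.0, -17.6], [-9.4, -15.7], [-13.1, -12.7], [-16.0, -8.9]]
[[-17.7, -4.4], [-18.3, 0.3], [-17.6, 5.0], [-15.7, 9.4], [-12.7, 13.1]]
[[-8.9, 16.0], [-4.4, 17.7], [0.3, 18.3], [5.0, 17.6], [9.4, 15.7]]
[[13.1, 12.7], [16.0, 8.9], [17.7, 4.4], [18.3, -0.3], [17.6, -5.0]]
[[15.7, -9.4], [12.7, -13.1], [8.9, -16.0], [4.4, -17.7], [-0.3, -18.3]]
```

step_arm([
  [-0.3, -18.3, 0, 0, 0, 0, -1],
  [-5.0, -17.6, 0, 0, 0, 0, -1],
  [-9.4, -15.7, 0, 0, 0, 0, -1],
  [-13.1, -12.7, 0, 0, 0, 0, -1],
  [-16.0, -8.9, 0, 0, 0, 0, -1],
])

```text
clock: 11.85
tcp_pos: [0.5718, 0.04, 0.1139]
orientation: [0.002, -0.057, 0.998, 0.002]
wrist_force: [2.9, 7.0, 0.5]
finger_gap: 0.0175
grip_force: 58.6
```

```bash
cat >> h.py <<'E'
def wind(x=544.7,y=104.7):
    s=st();d=s['tcp_pos'][:2]*1000-[x,y];a=np.arctan2(d[1],d[0]);F=s['wrist_force'][:2]
    print('r %.1f ang %.1f Frad %.1f Ftan(ccw) %.1f'%(np.hypot(*d),np.degrees(a),F@[np.cos(a),np.sin(a)],F@[-np.sin(a),np.cos(a)]))
E
python3 -c "
from h import *
wind()"
```

```text
t 11.85 tcp [571.8  40.  113.9] yaw_y 96.6 z [ 0.004  0.003 -1.   ] F [2.9 7.  0.5] M [ 1.64 -0.62 -0.01] gap 17.5 grip 59 q [-0.07  0.37 -0.17  1.03  0.   -0.19]
r 70.2 ang -67.3 Frad -5.3 Ftan(ccw) 5.4
```

step_arm([
  [-17.7, -4.4, 0, 0, 0, 0, -1],
  [-18.3, 0.3, 0, 0, 0, 0, -1],
  [-17.6, 5.0, 0, 0, 0, 0, -1],
  [-15.7, 9.4, 0, 0, 0, 0, -1],
  [-12.7, 13.1, 0, 0, 0, 0, -1],
])

```text
clock: 12.35
tcp_pos: [0.4896, 0.0616, 0.1141]
orientation: [0.002, -0.056, 0.998, -0.001]
wrist_force: [6.1, -1.5, -1.5]
finger_gap: 0.0171
grip_force: 58.8
```

step_arm([
  [-8.9, 16.0, 0, 0, 0, 0, -1],
  [-4.4, 17.7, 0, 0, 0, 0, -1],
  [0.3, 18.3, 0, 0, 0, 0, -1],
  [5.0, 17.6, 0, 0, 0, 0, -1],
  [9.4, 15.7, 0, 0, 0, 0, -1],
])

```text
clock: 12.85
tcp_pos: [0.4883, 0.1475, 0.1135]
orientation: [-0.001, -0.057, 0.998, -0.002]
wrist_force: [-1.1, -5.3, 4.4]
finger_gap: 0.0176
grip_force: 59.6
```

step_arm([
  [13.1, 12.7, 0, 0, 0, 0, -1],
  [16.0, 8.9, 0, 0, 0, 0, -1],
  [17.7, 4.4, 0, 0, 0, 0, -1],
  [18.3, -0.3, 0, 0, 0, 0, -1],
  [17.6, -5.0, 0, 0, 0, 0, -1],
])

```text
clock: 13.35
tcp_pos: [0.5713, 0.1707, 0.1136]
orientation: [-0.001, -0.058, 0.998, 0.001]
wrist_force: [-4.3, 3.3, 4.8]
finger_gap: 0.0172
grip_force: 59.5
```

step_arm([
  [15.7, -9.4, 0, 0, 0, 0, -1],
  [12.7, -13.1, 0, 0, 0, 0, -1],
  [8.9, -16.0, 0, 0, 0, 0, -1],
  [4.4, -17.7, 0, 0, 0, 0, -1],
])

```text
clock: 13.75
tcp_pos: [0.6149, 0.1142, 0.1137]
orientation: [0.001, -0.058, 0.998, 0.002]
wrist_force: [-0.9, 5.5, 3.8]
finger_gap: 0.0169
grip_force: 59.3
```

Run:
```python
from h import *
wind()
t=snap('top');np.savez('/tmp/top2',**t)
s=snap('side')
a=cv2.resize(t['image'][180:270,280:420,::-1],None,fx=4,fy=4,interpolation=cv2.INTER_CUBIC)
b=cv2.resize(s['image'][190:340,290:430,::-1],None,fx=1.9,fy=1.9,interpolation=cv2.INTER_CUBIC)
b=cv2.copyMakeBorder(b,0,a.shape[0]-b.shape[0],0,0,cv2.BORDER_CONSTANT) if b.shape[0]<a.shape[0] else b[:a.shape[0]]
o=np.hstack([a,b]);print(o.shape);cv2.imwrite('pics/turn1.png',o[:, :800])
```

```text
t 13.75 tcp [614.9 114.2 113.7] yaw_y 96.7 z [ 0.002  0.004 -1.   ] F [-0.9  5.5  3.8] M [1.19 0.43 0.  ] gap 16.9 grip 59 q [ 0.05  0.46 -0.02  1.08  0.   -0.06]
r 70.9 ang 7.7 Frad -0.2 Ftan(ccw) 5.6
(360, 826, 3)
```

View pics/turn1.png

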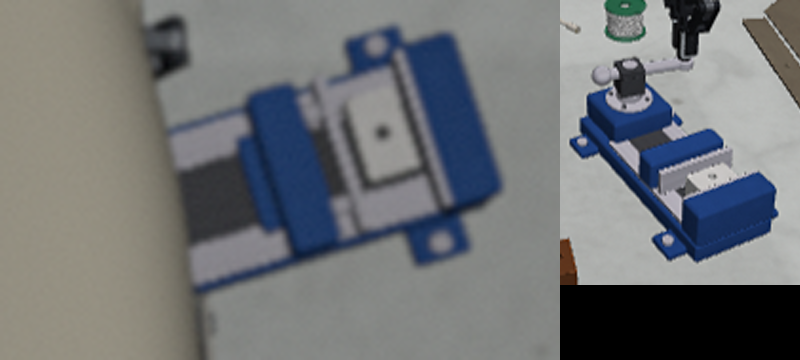

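The top view shows the plate following, about 12 mm of free gap left and the block untouched. The side view shows the crank still seated. I'll continue carefully.

step_arm([
  [-0.3, -18.3, 0, 0, 0, 0, -1],
  [-5.0, -17.6, 0, 0, 0, 0, -1],
  [-9.4, -15.7, 0, 0, 0, 0, -1],
  [-13.1, -12.7, 0, 0, 0, 0, -1],
  [-16.0, -8.9, 0, 0, 0, 0, -1],
])

```text
clock: 14.35
tcp_pos: [0.5717, 0.04, 0.1139]
orientation: [0.002, -0.057, 0.998, 0.001]
wrist_force: [3.1, 5.4, 1.9]
finger_gap: 0.017
grip_force: 59.3
```

Run:
```python
from h import *
wind()
t=snap('top');np.savez('/tmp/top3',**t)
# profile along vise axis in world: sample from collar axis toward the fixed jaw at z .065 offset sideways
K,T=t['K'],t['world_from_camera']
def proj(p):
    q=T[:3,:3].T@(np.array(p)-T[:3,3]);return K[:2,:2].diagonal()*q[:2]/q[2]+K[:2,2]
hsv=cv2.cvtColor(t['image'],cv2.COLOR_RGB2HSV)
# vise angle: edge of fixed-jaw blue head
c=cloud(t);m=(cv2.inRange(hsv,(105,120,60),(125,255,255))>0)&(c[...,2]>.05);m[:,:378]=0;m[:180]=0;m[275:]=0;m[:,420:]=0
r=cv2.minAreaRect(np.float32(c[m][:,:2]*1000));print(r)
b=cv2.boxPoints(r);e=sorted([(b[1]-b[0]),(b[2]-b[1])],key=np.linalg.norm)[0];d=e/np.linalg.norm(e);d*=np.sign(-d[1]);print('axis',d,np.degrees(np.arctan2(d[1],d[0])))
n=np.array([-d[1],d[0]])
g=t['image'].astype(np.float32)
for off in(-38,-20,0,20,38):
    row=[]
    for s in range(110,204,2):
        p=np.r_[(np.array([544.7,104.7])+d*s+n*off)/1000,.062];u,v=proj(p)
        px=cv2.getRectSubPix(t['image'],(1,1),(float(u),float(v)))[0,0].astype(int);row.append('%d%s'%(px.mean(),'b' if px[2]>px[0]+40 else ''))
    print(off,' '.join(row))
```

```text
t 14.35 tcp [571.7  40.  113.9] yaw_y 96.6 z [ 0.005  0.002 -1.   ] F [3.1 5.4 1.9] M [ 1.37 -0.71 -0.01] gap 17.0 grip 59 q [-0.07  0.37 -0.17  1.03  0.   -0.19]
r 70.1 ang -67.3 Frad -3.8 Ftan(ccw) 5.0
((517.7933959960938, -53.50445556640625), (84.89570617675781, 281.100830078125), 61.888946533203125)
axis [-0.4711822 -0.882036 ] -118.11107
-38 139 139 138 139 139 139 139 139 139 140 139 139 140 140 140 140 140 140 141 140 140 140 140 141 139 139 139 138 137 138 138 138 137 136 136 136 135 133 132 132 130 129 128 127 124 122 119
-20 139 139 138 138 139 139 139 139 140 141 140 140 140 140 140 140 141 139 139 140 139 140 138 139 139 139 137 137 137 136 135 135 134 133 132 130 129 127 126 125 122 119 116 112 108 105 101
0 139 139 139 140 139 139 139 139 139 139 139 138 140 140 139 138 138 138 138 137 137 137 136 135 135 134 132 132 132 130 128 128 126 124 122 119 116 114 109 105 101 108 118 127 132 132 132
20 138 138 139 139 138 138 138 139 139 138 138 138 136 136 136 136 135 136 135 133 132 132 131 130 128 127 125 122 120 118 115 112 107 104 104 111 122 129 133 132 132 132 132 133 133 134 133
38 140 138 137 137 137 136 136 137 137 136 134 134 133 133 131 131 129 128 127 126 124 122 119 118 115 111 107 103 103 112 123 131 134 135 134 133 133 134 134 134 134 133 134 135 134 132 133
```

```bash
cat > prof.py <<'E'
from h import *
def prof(t,a=-73.9):
    K,T=t['K'],t['world_from_camera']
    def proj(p):
        q=T[:3,:3].T@(np.array(p)-T[:3,3]);return K[:2,:2].diagonal()*q[:2]/q[2]+K[:2,2]
    a=np.radians(a);d=np.array([np.cos(a),np.sin(a)]);n=np.array([-d[1],d[0]])
    print('    ',' '.join('%4d'%s for s in range(110,206,3)))
    for off in(-40,-32,0,15,32,40):
        row=[]
        for s in range(110,206,3):
            p=np.r_[(np.array([544.7,104.7])+d*s+n*off)/1000,.062 if abs(off)<50 else 0];u,v=proj(p)
            px=cv2.getRectSubPix(t['image'],(1,1),(float(u),float(v)))[0,0].astype(int);row.append('%4s'%('%d%s'%(px.mean(),'b' if px[2]>px[0]+40 else '')))
        print('%4d'%off,' '.join(row))
E
python3 -c "
from prof import *
for f in('top','top2','top3'): prof(dict(np.load('/tmp/%s.npz'%f)))"
```

```text
110  113  116  119  122  125  128  131  134  137  140  143  146  149  152  155  158  161  164  167  170  173  176  179  182  185  188  191  194  197  200  203
 -40  62b  70b  105  133  131  101  104  131  138  139  137  137  136  137  138  139  138  138  137  138  138  138  138  138  138  139  136  112   80  107  117   85
 -32  62b  66b   96  119  124  108  107  131  138  138  139  140  139  139  139  140  140  139  139  139  139  138  139  139  139  139  137  111   78  105  117  83b
   0  64b  62b  56b   51   51   67  113  130  101   61   51   53   52   52   53   53   76  125  153  153  146  135  126  136  150  153  144  100   70  106  116  81b
  15  62b  62b  60b   58   54   65  108  128  104   65   51   56   56   56   55   55   73  122  152  153  153  153  152  153  152  151  142   97   73  112  124   85
  32  62b  73b  104  130  130  109  112  135  138  140  140  138  138  139  139  138  138  134  136  140  140  140  142  140  142  142  138  111   76  107  118   81
  40  63b  68b   93  109  100   90  114  136  123  105  107  109  107  114  110  110  112  108  108  107  102  107  
[... 1658 characters left out ...]
  137  138  135  110   77  105  116   82
   0  138  137  136  136  137  135  133  132  130  129  126  124  120  115  111  109  111  113  120  134  142  132  124  135  148  151  143  100   70  106  116  79b
  15  137  137  137  137  136  135  135  133  131  128  127  125  121  118  121  123  123  124  124  126  126  134  147  152  151  150  139   96   71  111  122   83
  32  138  138  137  137  136  135  134  134  131  130  128  123  127  132  133  134  135  136  137  137  137  139  140  134  138  141  136  111   75  106  117  79b
  40  138  137  136  137  136  136  134  134  132  130  128  117  112  129  138  141  140  140  142  141  143  143  146  146  130  114  108   92   71  106  114   80
```

step_arm([
  [-17.7, -4.4, 0, 0, 0, 0, -1],
  [-18.3, 0.3, 0, 0, 0, 0, -1],
  [-17.6, 5.0, 0, 0, 0, 0, -1],
  [-15.7, 9.4, 0, 0, 0, 0, -1],
  [-12.7, 13.1, 0, 0, 0, 0, -1],
])

```text
clock: 14.9
tcp_pos: [0.4894, 0.0618, 0.114]
orientation: [0.002, -0.056, 0.998, -0.002]
wrist_force: [6.2, -1.8, 0.4]
finger_gap: 0.0171
grip_force: 59.1
```

```bash
python3 -c "
from prof import *
wind();t=snap('top');np.savez('/tmp/top4',**t);prof(t)"
```

```text
t 14.90 tcp [489.4  61.8 114. ] yaw_y 96.5 z [ 0.004 -0.003 -1.   ] F [ 6.2 -1.8  0.4] M [-0.39 -1.43 -0.01] gap 17.1 grip 59 q [-0.04  0.22 -0.37  0.97 -0.   -0.15]
r 70.0 ang -142.2 Frad -3.8 Ftan(ccw) 5.2
      110  113  116  119  122  125  128  131  134  137  140  143  146  149  152  155  158  161  164  167  170  173  176  179  182  185  188  191  194  197  200  203
 -40  139  135  120   92   64  59b  63b  63b  63b  61b  67b   96  128  129   97   97  127  132  132  136  137  136  137  137  138  138  135  112   81  104  116  83b
 -32  138  138  133  120   93   66  62b  63b  62b  63b  65b   90  119  123  106  107  130  132  134  137  139  139  139  138  138  139  136  109   76  106  117  82b
   0  139  138  138  139  139  136  127  106   72  59b  62b  56b   53   50   57  100  131  137  147  151  147  139  124  131  146  151  149  114   78  105  117  79b
  15  138  139  138  139  138  139  136  126  110   83  62b  57b   55   55   58   96  129  139  149  151  151  151  151  152  151  151  146  110   78  110  122   84
  32  133  132  132  132  131  131  129  129  127  114   90   97  124  123  103  100  129  135  134  137  139  139  140  140  140  140  136  111   75  106  117  80b
  40  127  126  125  124  124  124  123  123  121  111   87   81  102  108   86   94  128  126  111  106  102  105  104  110  112  108  109   94   70  106  116  80b
```

step_arm([
  [-8.9, 16.0, 0, 0, 0, 0, -1],
  [-4.4, 17.7, 0, 0, 0, 0, -1],
])

```text
clock: 15.15
tcp_pos: [0.475, 0.0952, 0.1136]
orientation: [0.0, -0.056, 0.998, -0.002]
wrist_force: [2.5, -5.1, 3.1]
finger_gap: 0.017
grip_force: 59.5
```

step_arm([
  [0.3, 18.3, 0, 0, 0, 0, -1],
])

```text
clock: 15.25
tcp_pos: [0.4747, 0.1137, 0.1136]
orientation: [-0.0, -0.057, 0.998, -0.002]
wrist_force: [2.6, -4.9, 4.2]
finger_gap: 0.0169
grip_force: 59.7
```

step_arm([
  [5.0, 17.6, 0, 0, 0, 0, -1],
])

```text
clock: 15.35
tcp_pos: [0.4792, 0.1316, 0.1134]
orientation: [-0.001, -0.057, 0.998, -0.002]
wrist_force: [0.4, -6.0, 4.5]
finger_gap: 0.0175
grip_force: 59.9
```

```bash
python3 -c "
from prof import *
wind();t=snap('top');np.savez('/tmp/top5',**t);prof(t)"
```

```text
t 15.35 tcp [479.2 131.6 113.4] yaw_y 96.5 z [-0.001 -0.004 -1.   ] F [ 0.4 -6.   4.5] M [-1.52 -0.31  0.01] gap 17.5 grip 60 q [ 0.11  0.24 -0.36  0.98 -0.   -0.  ]
r 70.8 ang 157.7 Frad -2.7 Ftan(ccw) 5.4
      110  113  116  119  122  125  128  131  134  137  140  143  146  149  152  155  158  161  164  167  170  173  176  179  182  185  188  191  194  197  200  203
 -40  138  122   73  49b  60b  64b  64b  65b  64b  63b  63b  67b   94  129  134  105   94  128  137  138  140  139  139  138  139  140  137  113   81  107  118   86
 -32   96   80   53  46b  59b  64b  62b  63b  62b  64b  62b  66b   86  115  124  112  106  127  138  139  140  141  140  139  139  141  137  112   78  107  118  84b
   0  64b  59b  46b  47b  59b  64b  67b  63b  63b  63b  64b  62b  58b   53   52   57   90  128  136  144  152  152  136  123  130  148  154  150  127  117  116  80b
  15  62b  58b  44b  49b  61b  64b  64b  63b  64b  64b  63b  64b  61b   57   56   58   92  129  133  141  152  154  153  154  154  153  153  147  126  120  124   85
  32  138  119   70  47b  60b  64b  64b  65b  65b  63b  65b  65b   90  121  130  112  111  132  135  137  139  141  142  141  141  142  138  118   85  108  118   82
  40  110   94   60  46b  60b  64b  64b  66b  63b  64b  62b  64b  81b  106  104   81  100  131  129  111  103  107  105  111  114  110  110   95   72  108  117  81b
```

```bash
cat > hole.py <<'E'
from prof import *
def track(t,a=-73.9):
    # unwarp top plane z=.06 (2 px/mm) along vise axis, hole centroid + jaw front edge
    K,T=t['K'],t['world_from_camera'];a=np.radians(a);d=np.array([np.cos(a),np.sin(a)]);n=np.array([-d[1],d[0]])
    S,O=np.meshgrid(np.arange(110,210,.5),np.arange(-45,46,.5))
    P=np.stack([(544.7+d[0]*S+n[0]*O)/1e3,(104.7+d[1]*S+n[1]*O)/1e3,np.full(S.shape,.06)],-1)
    q=(P-T[:3,3])@T[:3,:3];u=K[0,0]*q[...,0]/q[...,2]+K[0,2];v=K[1,1]*q[...,1]/q[...,2]+K[1,2]
    w=cv2.remap(t['image'],u.astype(np.float32),v.astype(np.float32),cv2.INTER_CUBIC).astype(float).mean(-1)
    r=np.where((S>168)&(S<188)&(abs(O)<12),np.clip(147-w,0,None),0)
    r[r<6]=0
    hole=((r*S).sum()/r.sum(),(r*O).sum()/r.sum())
    k=(abs(O[:,0])>29)&(abs(O[:,0])<36);p=w[k].mean(0);s=S[0]
    # plate rear edge/peak: jaw front rise (first crossing of 90 after blue)
    i=np.nonzero((p[:-1]<90)&(p[1:]>=90)&(s[:-1]>112)&(s[:-1]<165))[0]
    j=(abs(O[:,0])>2)&(abs(O[:,0])<20);p2=w[j].mean(0);e=np.nonzero((p2[:-1]<90)&(p2[1:]>=90)&(s[:-1]>118)&(s[:-1]<170))[0]
    f=lambda p,i:[round(float(s[x]+.5*(90-p[x])/(p[x+1]-p[x])),1) for x in i]
    print('hole %.2f %.2f'%hole,'jawfront',f(p,i),'plate rear',f(p2,e))
E
python3 -c "
from hole import *
for f in('top','top2','top4','top5'): track(dict(np.load('/tmp/%s.npz'%f)))"
```

```text
hole 175.95 5.01 jawfront [115.2] plate rear [126.9, 159.6]
hole 175.92 5.01 jawfront [134.8] plate rear [146.5, 159.7]
hole 176.60 5.08 jawfront [142.9] plate rear [154.7]
hole 179.74 4.88 jawfront [146.4] plate rear [158.3]
```

step_arm([
  [9.4, 15.7, 0, 0, 0, 0, -1],
])

```text
clock: 15.5
tcp_pos: [0.4877, 0.1469, 0.1132]
orientation: [-0.002, -0.057, 0.998, -0.002]
wrist_force: [-1.9, -4.5, 7.4]
finger_gap: 0.0172
grip_force: 60.3
```

```bash
python3 -c "
from hole import *
wind();t=snap('top');track(t)"
```

```text
t 15.50 tcp [487.7 146.9 113.2] yaw_y 96.5 z [-0.003 -0.004 -1.   ] F [-1.9 -4.5  7.4] M [-1.49  0.19 -0.01] gap 17.2 grip 60 q [ 0.14  0.26 -0.33  0.99 -0.    0.02]
r 70.9 ang 143.5 Frad -1.2 Ftan(ccw) 4.8
hole 180.46 4.65 jawfront [147.1] plate rear [158.9]
```

step_arm([
  [13.1, 12.7, 0, 0, 0, 0, -1],
])

```text
clock: 15.65
tcp_pos: [0.4999, 0.1599, 0.1132]
orientation: [-0.002, -0.057, 0.998, -0.002]
wrist_force: [-4.4, -4.6, 9.4]
finger_gap: 0.0171
grip_force: 60.6
```

```bash
python3 -c "
from hole import *
wind();t=snap('top');track(t)"
```

```text
t 15.65 tcp [499.9 159.9 113.2] yaw_y 96.6 z [-0.005 -0.004 -1.   ] F [-4.4 -4.6  9.4] M [-1.41  0.73 -0.02] gap 17.1 grip 61 q [ 0.16  0.29 -0.29  1.   -0.    0.04]
r 71.1 ang 129.1 Frad -0.8 Ftan(ccw) 6.3
hole 180.46 4.63 jawfront [147.9] plate rear [158.9]
```

step_arm([
  [16.0, 8.9, 0.2, 0, 0, 0, -1],
  [17.7, 4.4, 0.2, 0, 0, 0, -1],
  [18.3, -0.3, 0, 0, 0, 0, -1],
  [17.6, -5.0, 0, 0, 0, 0, -1],
])

```text
clock: 16.1
tcp_pos: [0.5701, 0.1713, 0.1134]
orientation: [-0.002, -0.059, 0.998, 0.002]
wrist_force: [-6.9, 5.7, 6.4]
finger_gap: 0.017
grip_force: 60.0
```

```bash
python3 -c "
from hole import *
wind();t=snap('top');track(t)"
```

```text
t 16.10 tcp [570.1 171.3 113.4] yaw_y 96.7 z [-0.005  0.003 -1.   ] F [-6.9  5.7  6.4] M [0.9  1.64 0.03] gap 17.0 grip 60 q [ 0.16  0.41 -0.1   1.06  0.    0.04]
r 71.3 ang 69.2 Frad 2.9 Ftan(ccw) 8.5
hole 180.50 4.60 jawfront [150.9] plate rear [159.0]
```

step_arm([
  [15.7, -9.4, 0, 0, 0, 0, -1],
])

```text
clock: 16.25
tcp_pos: [0.5856, 0.163, 0.1135]
orientation: [-0.002, -0.059, 0.998, 0.003]
wrist_force: [-5.0, 6.8, 4.7]
finger_gap: 0.0169
grip_force: 59.8
```

```bash
python3 -c "
from hole import *
wind();t=snap('top');track(t);wind()"
```

```text
t 16.25 tcp [585.6 163.  113.5] yaw_y 96.8 z [-0.005  0.005 -1.   ] F [-5.   6.8  4.7] M [ 1.52  1.39 -0.01] gap 16.9 grip 60 q [ 0.14  0.44 -0.07  1.07  0.01  0.02]
r 71.2 ang 55.0 Frad 2.7 Ftan(ccw) 8.0
hole 180.51 4.63 jawfront [151.7] plate rear [159.1]
t 16.30 tcp [588.7 160.7 113.4] yaw_y 96.6 z [-0.001  0.003 -1.   ] F [-3.1  6.9  7. ] M [1.5  1.03 0.02] gap 17.2 grip 60 q [ 0.13  0.44 -0.07  1.07  0.    0.02]
r 71.3 ang 51.8 Frad 3.5 Ftan(ccw) 6.7
```

step_arm([
  [-1.2, 1.0, 0, 0, 0, 0, -1],
  [0, 0, 0, 0, 0, 0, 1],
  [0, 0, 0, 0, 0, 0, 1],
  [0, 0, 0, 0, 0, 0, 1],
  [0, 0, 0, 0, 0, 0, 1],
])

```text
clock: 16.8
tcp_pos: [0.5864, 0.1602, 0.1129]
orientation: [-0.0, -0.057, 0.998, -0.0]
wrist_force: [0.2, 0.0, -0.1]
finger_gap: 0.0744
grip_force: 0.0
```

step_arm([
  [0, 0, 0, 0, 0, 0, 1],
  [0, 0, 20, 0, 0, 0, 1],
  [0, 0, 40, 0, 0, 0, 1],
  [0, 0, 40, 0, 0, 0, 1],
  [0, 0, 0, 0, 0, 0, 1],
])

```text
clock: 17.3
tcp_pos: [0.5898, 0.1607, 0.2198]
orientation: [0.005, -0.057, 0.998, 0.0]
wrist_force: [0.2, 1.1, 1.3]
finger_gap: 0.0855
grip_force: 0.0
```

step_arm([
  [-20, -40, 0, 0, 0, 0, 1],
  [-20, -40, 0, 0, 0, 0, 1],
  [-20, -40, 0, 0, 0, 0, 1],
  [-20, -40, 0, 0, 0, 0, 1],
  [0, -40, 0, 0, 0, 0, 1],
])

```text
clock: 17.8
tcp_pos: [0.5038, -0.0405, 0.2131]
orientation: [-0.001, -0.057, 0.998, 0.0]
wrist_force: [0.2, -0.2, -0.4]
finger_gap: 0.0856
grip_force: 0.0
```

step_arm([
  [0, -40, 0, 0, 0, 0, 1],
  [0, -40, 0, 0, 0, 0, 1],
  [0, -30, 0, 0, 0, 0, 1],
  [0, 0, 0, 0, 0, 0, 1],
  [0, 0, 0, 0, 0, 0, 1],
])

```text
clock: 18.3
tcp_pos: [0.5062, -0.15, 0.2127]
orientation: [-0.0, -0.056, 0.998, 0.0]
wrist_force: [-0.2, 0.4, 0.0]
finger_gap: 0.0854
grip_force: 0.0
```

Run:
```python
from hole import *
st();t=snap('top');track(t);s=snap('side')
a=cv2.resize(t['image'][170:280,270:420,::-1],None,fx=2.6,fy=2.6,interpolation=cv2.INTER_CUBIC)
b=cv2.resize(s['image'][180:330,250:420,::-1],None,fx=2.4,fy=2.4,interpolation=cv2.INTER_CUBIC)
a=cv2.copyMakeBorder(a,0,b.shape[0]-a.shape[0],0,0,cv2.BORDER_CONSTANT)
o=np.hstack([a,b]);print(o.shape);cv2.imwrite('pics/end.png',o)
```

```text
t 18.30 tcp [ 506.2 -150.   212.7] yaw_y 96.4 z [-0.001  0.001 -1.   ] F [-0.2  0.4  0. ] M [ 0.06 -0.03 -0.02] gap 85.4 grip 0 q [-0.44  0.23 -0.11  1.23  0.   -0.55]
hole 180.50 4.66 jawfront [151.9] plate rear [159.0]
(360, 798, 3)
```

View pics/end.png

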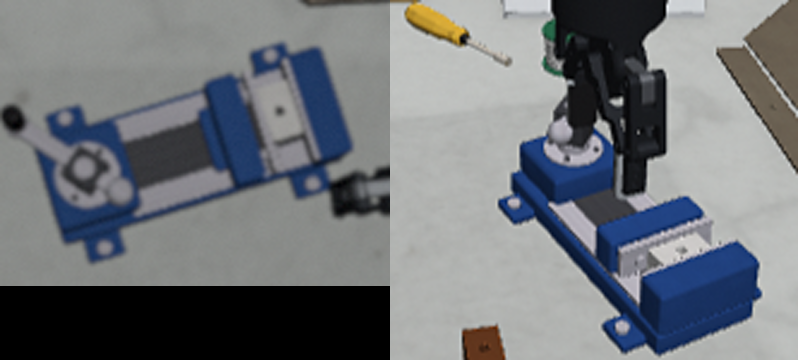

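The top view shows the block held between plate and fixed jaw, hub at about (85,170) on the collar and the knob free. The arm hides the hub in the side view, so I'll check the hub height from depth and hand in if it fits.

Run:
```python
from h import *
t=snap('top');c=cloud(t)
u,v=270+85/2.6,170+168/2.6
z=c[int(v)-3:int(v)+4,int(u)-3:int(u)+4,2];print(np.median(z))
if abs(np.median(z)-.108)<.003: print(hand_in())
```

```text
0.10904321544117379
the job is handed in; nothing more can be done
None
```

The block is clamped against the fixed jaw and the job is handed in at about 18 s: the crank is seated on the collar and released, wound about a quarter turn past first grip (plate compressed about 4.9 mm, roughly 75 N), with no contact with other objects noticed.

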